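# Let the table loom's front beam back one notch

### The job

The front beam of the table loom has been wound one notch too far, so its groove has gone past the top. With the fingertips only, lift the pawl off the front ratchet wheel and lay it back so that it stays off, gently push the wheel backward just one notch by its cross handle (top towards the pawl), then tip the pawl down again so that it sits fully in the teeth with the groove on top. Grip and lift nothing, and leave the things lying beside the loom where they are.

Things in the scene. Friction and masses are not known exactly. Their poses are not given: they have to be found in the camera images.
- loom: Wooden table loom fixed to the table, 390 mm wide (y), 520 deep (x -120 to 400), 345 high. Origin on the table below the front ratchet wheel's centre; z up, -x to the weaver's side (robot). The loom lies on the -y side: side board from y = -12 mm, 190 high for x -115 to -30, 135 high to x = 40; the beater (211 high) begins at x 110, the castle at x 175. The rear beam's ratchet, far right, is not concerned.
- wheel_centre (a point): On the axis (along the loom's y) of the front ratchet wheel, in the hand cross's plane: loom x 0, y 45, z 100 mm. Dark steel wheel 100 mm across, 10 thick (middle plane y = 0), ten saw teeth 10 mm deep, turning as one with the front beam (dark lengthwise groove 9 mm wide) and the wooden hand cross of four round spokes.
- wheel (a joint): Turn of the front wheel and beam, rad. 0: groove on top, a tooth face against the seated pawl. Positive: wound forward (top to loom +x). Starts about one notch (0.628 rad) forward. The seated pawl blocks turning back. The pawl drops home at 0 to 0.12, rides up a tooth's slope beyond that, and lands on a tooth's top below -0.03. Stays where it is left; about 4 N at a spoke turns it.
- spoke_end (a point): Outer end of the hand cross's upper spoke: round, 12 mm thick, reaching 80 mm from the axis, in the plane loom y = 45 mm, hub 38 mm across. At the start it leans about 20 degrees from upright to the loom's +x; one notch back it leans 16 degrees to -x.
- pawl (a joint): Swing of the steel pawl, rad. 0: down, its nose at the bottom between two teeth. Grows as the nose lifts; the nose clears the teeth at about 0.2; 1.17: laid back on its rest peg. A weighted throw-over pawl: it balances at about 0.65 and falls by itself to the side it leans to; under 1 N at its pin moves it.
- pawl_pin (a point): Middle of the pawl's level finger pin: 12 mm thick, along the loom's y from 0 to 44 mm, this point at y = 22; 72 mm from the pivot (loom x -50, z 150 mm). Pawl down: x -12, z 211. Laid back: x -91, z 209, having swung over the top (z 222). Pushing the pin level to -x lifts the nose and throws the pawl back; pushing it to +x lets it down.
- pawl_nose (a point): Middle of the pawl's rounded nose (8 mm thick), 56 mm from the pivot, in the wheel's plane; 144 mm above the table when down in the teeth near the top of the wheel, 199 mm when laid back.
- scissors: Scissors lying on the table beside the loom, 190 mm long, 80 mm wide; origin on the table under their middle.
- glue_bottle: White plastic glue bottle with a pointed nozzle, upright, 48 mm across, 140 mm high; origin under its middle.
- tie_bar: Flat wooden tie-on bar that goes into the beam's groove later, lying on the table, 300 x 16 x 8 mm; origin under its middle.

How it is judged:
By the outcome, as a careful person would: the job done as asked, in the order asked, and still so for the second after the job is handed in, with the robot touching nothing.
It also fails if it takes over 56 s, if anything falls off the work surface, if the arm or the gripper's body presses on something with over 40 N, if the wrist force passes 120 N, or if a joint passes its speed limit or range.

### The arm

A 6-joint arm with a two-finger parallel gripper is mounted at the origin on the work surface. World frame = base frame: x ahead of the robot, y to its left, z up, the work surface at z = 0. Lengths are in mm, angles in rad, forces in N, time in s.
With the tool pointing down it reaches from about 300 to 875 mm from the base axis. Payload 6.4 kg.
Tool frame: the origin (TCP) lies at the very end of the fingers, on their centre line; the grasp point (between the pads) lies 19 mm behind it; z points along the fingers, y is the line along which they close (so a half turn about z gives the same grasp; the last joint's range is limited). The gripper opens to 88 mm and grips with 3 to 60 N. Pads are 18 mm wide; open, the fingers measure 123 mm over their backs; the gripper's body (75 mm by 187 mm) begins 45 mm behind the grasp point.
Start: joints at [-1.427, 0.181, 1.607, -0, 1.354, -0.206], TCP at [197.075, -540.188, 238.714] pointing down, gripper open.
Joint ranges: [-2.99, 2.99], [-0.89, 2.07], [0.3, 2.58], [-1.14, 4.28], [0, 2.63], [-3.12, 3.12]. Speed limits (rad/s): [2.57, 2.57, 3.01, 3.14, 3.14, 3.14].

### API

Orientations are given as a rotation vector (axis times angle).
In Python, from rig import env gives the robot as it stands.
- The arm moves only by the tool jog_arm, never from a script. Its argument "targets" is a list of rows, each a list of 7 numbers: the shift along the tool's x, y, z in cm, then the turn, a rotation vector about the tool's x, y, z in degrees, then the opening, from 0 (shut) to 1 (fully open). A call has 1 to 10 rows; each row shifts and turns the commanded pose from where the row before left it, along the tool's axes as they then stand; what a row does not reach is not made up. A row lasts 1/8 s, in which the tool goes at most 62.5 mm and 10.7 degrees, less where a joint would pass 70% of its speed; a pose out of reach is approached as far as the arm can. A call with a gripper value outside its range is refused whole. The fingers move at their own pace and stop on an object; "newtons" is the grip in N (left out, the last holds). Time passes only in rows, so rows that do not move let the fingers close. It gives the time, the measured TCP pose, the force, the opening and the grip force at its end, in the units of the state.
- env.get_obs(): the state, without advancing time (a new reading comes with each control period).
- env.get_image(name): name is "scene" or "top" or "wrist"; returns the picture (480x640x3 uint8, red, green, blue); there is no depth.
- env.camera_params(name): a dict with "K" (3x3 intrinsics, pixels), "rvec" (rotation vector, rad) and "tvec" (3), from world to camera coordinates, as OpenCV has them; the wrist camera has in their place "hand_eye" (4x4, takes a point from camera to tool coordinates, whose origin is the TCP and whose axes are the flange's). Camera axes: x right, y down, z forward; pixel columns grow to the right and rows downward; lengths in mm; the calibration is good to about 2 mm. A picture is of the moment at which its call begins: read the wrist's pose just before it. camera_params takes no time and is no camera call.
- env.finish_job(): hands the job in; it is judged then, once.
Trained networks look in the newest picture that a camera, given by its name, has taken for a name from the list of things; names that differ only in an ending like _2 or _b are one class to them, and where a whole thing is asked for, a point or a joint stands for the part that bears it (a point fixed in the world has none). Each returns a list of dicts, best first, with "conf" (0 to 1); they miss things now and then, are a little off and sometimes report something else, mostly with a low value. They report only what shows in the picture. A call takes as long as a camera call.
- env.search_frame(camera, thing): "point" ([x, y, z] in mm, in world coordinates, good to about 4 mm: the middle of the surface that is visible of it).
- env.pinpoint(camera, thing): "point" ([x, y, z] in mm, in world coordinates, good to about 4 mm: a listed point, or the origin of a listed thing).
The state is a dict: "t": time; "q": joint angles; "qd": joint speeds; "effort": joint torques, N m; "ee_pos": TCP position; "ee_rot": TCP orientation; "ft_force": force on the tool from outside, world axes, zero at the start; "wrist_torque": the same for the moment, N m; "finger_gap": opening from 0.0 (shut) to 1.0 (fully open); "gripper_force": force on a finger pad.
Only numpy, scipy, OpenCV 4.12 (cv2) and the standard library are available. Lean on these libraries where they do the work, as an engineer would, in place of code of your own. Each camera call takes 0.05 s, during which the arm holds its last target. There are 200 camera calls.

## Working session

There is one attempt and no reset: what is moved stays moved. The work goes in short steps, Python scripts to look and compute and a tool call to move; the robot and the scene stay as the last step left them, time stands still between calls to the robot, and variables do not carry over. Pictures are saved under pics/ and viewed, at most 10 in all, crops included, and the job is handed in when it is done.

Besides the shell and the picture viewer there is one more tool, called after ">>>" by a JSON object that holds its "fn" and its "kwargs", one argument or row to a line. jog_arm: Moves the arm, as the interface text tells. Its arguments: {"type":"object","properties":{"targets":{"type":"array","items":{"type":"array","items":{"type":"number"}}},"newtons":{"type":"number"}},"required":["targets"]}

```bash
mkdir -p pics
cat > h.py <<'E'
from rig import env
import numpy as np, cv2
from scipy.spatial.transform import Rotation as R
def save(c,n):
    im=env.get_image(c); cv2.imwrite(f'pics/{n}.png',im[:,:,::-1]); return im
E
python3 - <<'E'
from h import *
np.set_printoptions(precision=1,suppress=True)
a=save('scene','s0');b=save('top','t0')
for c in('scene','top'):
    for n in('loom','wheel_centre','spoke_end','pawl_pin','pawl_nose','glue_bottle','scissors','tie_bar'):
        r=env.pinpoint(c,n); print(c,n,[(np.array(d['point']),round(d['conf'],2)) for d in r[:2]])
o=env.get_obs();print(o['t'],o['ee_pos'],R.from_rotvec(o['ee_rot']).as_matrix(),o['finger_gap'])
E
```

```text
scene loom [(array([611.9,  65.5,   4.5]), 0.91)]
scene wheel_centre [(array([609.9, 114.1, 101.2]), 0.87)]
scene spoke_end [(array([637.5, 115.3, 175.2]), 0.93)]
scene pawl_pin [(array([598.8,  86.3, 211.1]), 0.77)]
scene pawl_nose [(array([615.6,  66.9, 142.8]), 0.81)]
scene glue_bottle [(array([540.6, 258. ,   2.4]), 0.77)]
scene scissors [(array([705.4, 244.9,   2.1]), 0.73)]
scene tie_bar [(array([574.3, 415.3,  -1.8]), 0.93)]
top loom [(array([610.5,  69.1,  -6.3]), 0.71)]
top wheel_centre [(array([608.6, 115.7, 100.6]), 0.8)]
top spoke_end [(array([638.5, 112. , 175.8]), 0.68)]
top pawl_pin [(array([597.3,  91.6, 210.8]), 0.8), (array([610.5,  65.2, 144.9]), 0.57)]
top pawl_nose [(array([613.6,  64.3, 143.9]), 0.98)]
top glue_bottle [(array([531.7, 251.7,  -1.3]), 0.92)]
top scissors [(array([701.8, 240.6,  -4. ]), 0.64)]
top tie_bar [(array([571.8, 414.6,   0.8]), 0.92)]
0.9 [ 197.1 -540.2  238.7] [[ 0.9  0.3 -0. ]
 [ 0.3 -0.9 -0. ]
 [-0.   0.  -1. ]] 0.9987141811879321
```

View pics/s0.png

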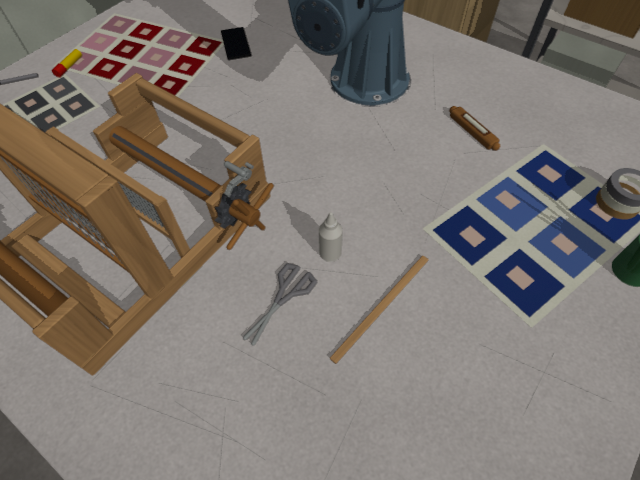

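View pics/t0.png

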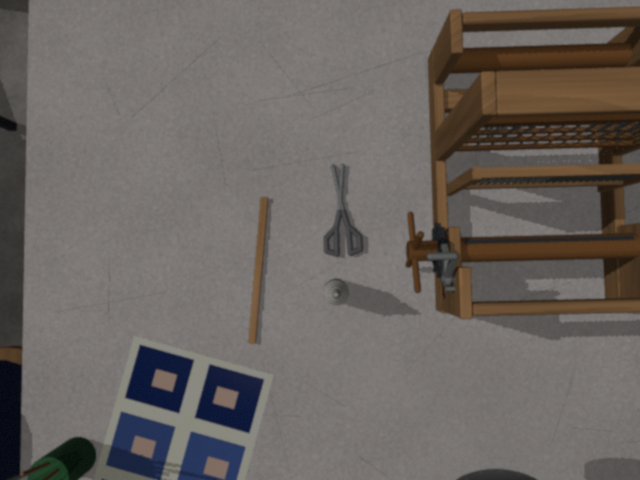

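The scene view shows the pawl and cross handle at about (240,185), and the top view shows the pin at about (440,257). Both agree with the detections. The loom is nearly aligned with the world axes, with its origin at about (610.5, 67.5).

First I'll rotate the tool to yaw 90° while rising with the fingers shut. Then I'll travel.

>>> {"fn": "jog_arm", "kwargs": {
  "targets": [
    [0,0,-1.6,0,0,-10,0],
    [0,0,-1.6,0,0,-10,0],
    [0,0,-1.6,0,0,-10,0],
    [0,0,-1.6,0,0,-10,0],
    [0,0,-1.6,0,0,-10,0],
    [0,0,-1.6,0,0,-10,0],
    [0,0,-1.6,0,0,-10,0]
  ]
}}

```text
t: 1.78
ee_pos: [197.0, -540.1, 351.2]
ee_rot: [-2.214, -2.229, 0.0]
ft_force: [-0.0, 0.6, 0.7]
finger_gap: 0.229
gripper_force: 0.0
```

>>> {"fn": "jog_arm", "kwargs": {
  "targets": [
    [4.5,3.2,0,0,0,0,0],
    [4.5,3.2,0,0,0,0,0],
    [4.5,3.2,0,0,0,0,0],
    [4.5,3.2,0,0,0,0,0],
    [4.5,3.2,0,0,0,0,0],
    [4.5,3.2,0,0,0,0,0],
    [4.5,3.2,0,0,0,0,0]
  ]
}}

```text
t: 2.65
ee_pos: [421.6, -223.5, 351.0]
ee_rot: [2.22, 2.221, 0.0]
ft_force: [0.0, 0.1, -0.5]
finger_gap: 0.003
gripper_force: 0.0
```

>>> {"fn": "jog_arm", "kwargs": {
  "targets": [
    [4.5,3.2,0,0,0,0,0],
    [4.5,3.2,0,0,0,0,0],
    [4.5,3.2,0,0,0,0,0],
    [4.5,3.2,0,0,0,0,0],
    [4.5,3.2,0,0,0,0,0],
    [4.5,3.2,0,0,0,0,0],
    [4.5,3.2,0,0,0,0,0],
    [0,0,0,0,0,0,0]
  ]
}}

```text
t: 3.65
ee_pos: [645.5, 93.4, 349.2]
ee_rot: [-2.215, -2.226, 0.001]
ft_force: [-0.2, 0.7, -0.6]
finger_gap: 0.004
gripper_force: 0.0
```

Run:
```python
from h import *
np.set_printoptions(precision=1,suppress=True)
save('wrist','w0')
for c in('wrist','top','scene'):
  if c!='wrist': env.get_image(c)
  for n in('loom','wheel_centre','spoke_end','pawl_pin','pawl_nose'):
    r=env.pinpoint(c,n); print(c,n,[(np.array(d['point']),round(d['conf'],2)) for d in r[:2]])
o=env.get_obs();print(o['t'],o['ee_pos'])
```

```text
wrist loom [(array([611.7,  65.2,  -5.5]), 0.72)]
wrist wheel_centre [(array([607.9, 111.4,  95.4]), 0.73)]
wrist spoke_end [(array([640.3, 113.2, 173.5]), 0.74)]
wrist pawl_pin [(array([600.6,  90.3, 211. ]), 0.68)]
wrist pawl_nose [(array([617.1,  67. , 141.1]), 0.88)]
top loom []
top wheel_centre [(array([607.3, 111.7,  98.1]), 0.79), (array([703.6, 244.6,  -0.6]), 0.72)]
top spoke_end [(array([638.8, 113.2, 174.2]), 0.57), (array([611. ,  68.5, 143.7]), 0.5)]
top pawl_pin [(array([597.1,  90.3, 213.4]), 0.97)]
top pawl_nose [(array([610.7,  67.1, 145.4]), 0.65)]
scene loom [(array([611.7,  62.2,   3.9]), 0.86)]
scene wheel_centre [(array([537.7, 256.3,  -1.3]), 0.62)]
scene spoke_end [(array([637.9, 112.7, 176. ]), 0.76)]
scene pawl_pin []
scene pawl_nose [(array([615.1,  67.1, 141.6]), 0.67), (array([706.8, 242.9,   2.8]), 0.58)]
4.55 [644.6  90.2 350.7]
```

View pics/w0.png

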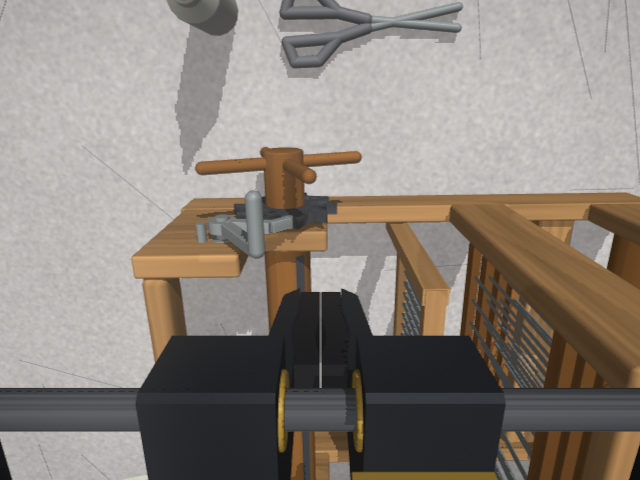

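The wrist view shows the pin at (255,222) with its body along y, and the upper spoke's end at (310,175). Next I'll descend beside the pin on its +x side, to z of about 193.

>>> {"fn": "jog_arm", "kwargs": {
  "targets": [
    [0.1,0,5,0,0,0,0],
    [0.1,0,5,0,0,0,0],
    [0,0,3,0,0,0,0],
    [0,0,1.9,0,0,0,0],
    [0,0,0.9,0,0,0,0],
    [0,0,0,0,0,0,0]
  ]
}}

```text
t: 5.3
ee_pos: [644.9, 92.1, 193.1]
ee_rot: [2.22, 2.222, 0.0]
ft_force: [-0.3, -0.6, 0.2]
finger_gap: 0.004
gripper_force: 0.0
```

>>> {"fn": "jog_arm", "kwargs": {
  "targets": [
    [0,-1,0,0,0,0,0],
    [0,-1,0,0,0,0,0],
    [0,-1,0,0,0,0,0],
    [0,-0.5,0,0,0,0,0],
    [0,0,0,0,0,0,0]
  ]
}}

```text
t: 5.92
ee_pos: [609.3, 92.2, 193.0]
ee_rot: [2.22, 2.222, 0.0]
ft_force: [0.2, 0.3, 0.6]
finger_gap: 0.007
gripper_force: 0.2
```

>>> {"fn": "jog_arm", "kwargs": {
  "targets": [
    [0,-0.8,0,0,0,0,0],
    [0,-0.8,0,0,0,0,0],
    [0,-0.8,0,0,0,0,0],
    [0,-0.8,0,0,0,0,0],
    [0,-0.8,0,0,0,0,0],
    [0,-0.8,0,0,0,0,0],
    [0,-0.6,0,0,0,0,0],
    [0,-0.4,0,0,0,0,0],
    [0,0,0,0,0,0,0]
  ]
}}

```text
t: 7.05
ee_pos: [551.5, 92.0, 192.8]
ee_rot: [2.221, 2.222, 0.0]
ft_force: [0.3, 0.3, -0.4]
finger_gap: 0.005
gripper_force: 0.0
```

>>> {"fn": "jog_arm", "kwargs": {
  "targets": [
    [0,2,0,0,0,0,0],
    [0,2,0,0,0,0,0],
    [0,3,-2,0,0,0,0],
    [0.5,4,-2,0,0,0,0],
    [1,2,0,0,0,0,0],
    [1,0,0,0,0,0,0],
    [0,0,0,0,0,0,0]
  ]
}}

```text
t: 7.92
ee_pos: [680.6, 118.0, 231.9]
ee_rot: [-2.218, -2.223, 0.002]
ft_force: [-0.4, -0.5, 0.2]
finger_gap: 0.007
gripper_force: 0.0
```

Run:
```python
from h import *
np.set_printoptions(precision=1,suppress=True)
save('wrist','w1')
for c in('wrist','scene'):
  if c!='wrist': save(c,'s1')
  for n in('spoke_end','pawl_pin','pawl_nose'):
    r=env.pinpoint(c,n); print(c,n,[(np.array(d['point']),round(d['conf'],2)) for d in r[:2]])
o=env.get_obs();print(o['t'],o['ee_pos'])
```

```text
wrist spoke_end [(array([638.7, 114.2, 174.1]), 0.61)]
wrist pawl_pin []
wrist pawl_nose []
scene spoke_end [(array([634.3, 114.1, 174.4]), 0.74)]
scene pawl_pin [(array([521.4,  85.6, 207.8]), 0.86)]
scene pawl_nose []
8.325 [681.5 116.9 232.9]
```

View pics/w1.png

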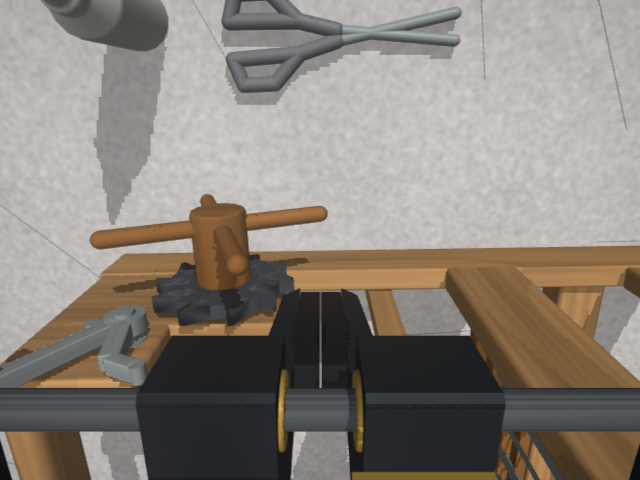

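The pawl is laid back: the pin is at x≈521 and the teeth are free in the picture at (220,285). Next I'll go down beside the upper spoke and push it gently.

>>> {"fn": "jog_arm", "kwargs": {
  "targets": [
    [0,0,3,0,0,0,0],
    [0,0,2.5,0,0,0,0],
    [0,0,1.5,0,0,0,0],
    [0,-0.8,0,0,0,0,0],
    [0,-0.7,0,0,0,0,0],
    [0,0,0,0,0,0,0]
  ]
}}

```text
t: 9.07
ee_pos: [666.7, 117.3, 164.2]
ee_rot: [2.219, 2.222, 0.002]
ft_force: [-0.6, 0.7, -0.3]
finger_gap: 0.006
gripper_force: 0.0
```

>>> {"fn": "jog_arm", "kwargs": {
  "targets": [
    [0,-0.5,0,0,0,0,0],
    [0,-0.5,0,0,0,0,0],
    [0,-0.5,0,0,0,0,0],
    [0,-0.5,0,0,0,0,0],
    [0,-0.5,0,0,0,0,0],
    [0,-0.5,0,0,0,0,0],
    [0,-0.5,0,0,0,0,0],
    [0,-0.5,0,0,0,0,0],
    [0,0,0,0,0,0,0]
  ]
}}

```text
t: 10.2
ee_pos: [625.5, 117.2, 162.1]
ee_rot: [-2.219, -2.221, 0.002]
ft_force: [1.2, 0.3, 1.3]
finger_gap: 0.002
gripper_force: 0.6
```

Run:
```python
from h import *
np.set_printoptions(precision=1,suppress=True)
for c in('wrist','scene','top'):
  save(c,c[0]+'2')
  for n in('spoke_end','wheel_centre','pawl_pin'):
    r=env.pinpoint(c,n); print(c,n,[(np.array(d['point']),round(d['conf'],2)) for d in r[:2]])
o=env.get_obs();print(o['t'],o['ee_pos'],o['ft_force'])
```

```text
wrist spoke_end []
wrist wheel_centre [(array([612.3, 112.1, 101.1]), 0.91), (array([611.2,  66.4,  -2.5]), 0.55)]
wrist pawl_pin []
scene spoke_end []
scene wheel_centre [(array([608.9, 114.7, 102.2]), 0.86)]
scene pawl_pin []
top spoke_end []
top wheel_centre [(array([536.1, 254.9,   0.3]), 0.46)]
top pawl_pin [(array([515.8,  83.9, 212.1]), 0.51)]
10.8 [626.5 117.1 162.6] [ 0.2 -0.4  0.1]
```

View pics/w2.png

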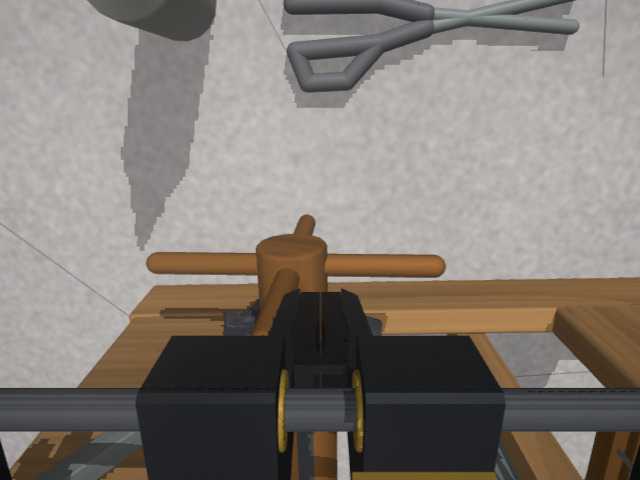

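The hub is at (292,250), with spoke ends at left (147,263), right (446,266) and lower (307,217). I'll fit the wheel angle from these.

```bash
cat > fit.py <<'E'
from h import *
from scipy.optimize import least_squares
def fit(px,offs,pos,rot,yaw=0.04):
    # px: spoke end pixels, offs: angle offset from the upper spoke (rad, + to +x)
    p=env.camera_params('wrist');K=p['K'];T=np.eye(4);T[:3,:3]=R.from_rotvec(rot).as_matrix();T[:3,3]=pos
    C=np.linalg.inv(T@np.array(p['hand_eye']))
    def res(v):
        e=[]
        for u,o in zip(px,offs):
            a=v[3]+o; d=80*np.sin(a)
            w=C@np.array([v[0]+d*np.cos(yaw),v[1]+d*np.sin(yaw),v[2]+80*np.cos(a),1])
            q=K@w[:3]; e+=list(q[:2]/q[2]-u)
        return np.r_[e,(v[:3]-[609,113,100])/2]
    s=least_squares(res,[609,113,100,0.]); return s.x,res(s.x)
E
python3 - <<'E'
from fit import *
np.set_printoptions(precision=3,suppress=True)
o=env.get_obs(); h=np.pi/2
print(fit([(147,263),(446,266),(307,217)],[-h,h,2*h],o['ee_pos'],o['ee_rot']))
h0=np.array([644.6,90.2,350.7]),np.array([-2.2214,-2.2214,0])
print(fit([(312,176),(197,169),(360,157),(263,152)],[0,-h,h,2*h],*h0))
E
```

```text
(array([609.99 , 113.071, 101.858,  -0.099]), array([-0.624,  0.293, -0.869, -1.909,  1.836,  2.183,  0.495,  0.035,
        0.929]))
(array([609.629, 108.819,  98.974,   0.362]), array([ 0.16 ,  0.221, -1.087,  1.519,  0.377, -2.777,  0.549, -0.169,
        0.315, -2.09 , -0.513]))
```

>>> {"fn": "jog_arm", "kwargs": {
  "targets": [
    [0,-0.3,0,0,0,0,0],
    [0,-0.3,0,0,0,0,0],
    [0,-0.2,0,0,0,0,0],
    [0,0,0,0,0,0,0]
  ]
}}

```text
t: 11.3
ee_pos: [618.5, 117.1, 162.8]
ee_rot: [2.221, 2.222, -0.0]
ft_force: [3.1, -1.0, -1.6]
finger_gap: 0.005
gripper_force: 0.9
```

>>> {"fn": "jog_arm", "kwargs": {
  "targets": [
    [0,1.5,0,0,0,0,0],
    [0,3,0,0,0,0,0],
    [0,2,-3,0,0,0,0],
    [-1,0,-5,0,0,0,0],
    [-1,0,-5,0,0,0,0],
    [0,0,0,0,0,0,0]
  ]
}}

```text
t: 12.05
ee_pos: [685.6, 96.6, 298.9]
ee_rot: [2.217, 2.217, 0.009]
ft_force: [0.3, -0.2, -0.1]
finger_gap: 0.005
gripper_force: 0.0
```

Run:
```python
from fit import *
np.set_printoptions(precision=1,suppress=True)
o=env.get_obs();print(o['t'],o['ee_pos'],o['ee_rot'])
im=save('wrist','w3'); cv2.imwrite('pics/w3c.png',cv2.resize(im[60:360,100:500,::-1],None,fx=2,fy=2,interpolation=cv2.INTER_CUBIC))
for c in('wrist','scene','top'):
  if c!='wrist': save(c,c[0]+'3')
  for n in('spoke_end','wheel_centre','pawl_pin'):
    r=env.pinpoint(c,n); print(c,n,[(np.array(d['point']),round(d['conf'],2)) for d in r[:2]])
```

```text
12.05 [685.6  96.6 298.9] [2.2 2.2 0. ]
wrist spoke_end [(array([597.3, 111.9, 177.9]), 0.89)]
wrist wheel_centre [(array([609.9, 110.1,  98.6]), 0.66)]
wrist pawl_pin [(array([519.5,  88.3, 210. ]), 0.56)]
scene spoke_end [(array([599.8, 112.5, 178. ]), 0.64), (array([575.5, 417.7,  -4.1]), 0.21)]
scene wheel_centre [(array([611. , 113. , 102.4]), 0.93)]
scene pawl_pin [(array([519.8,  83.1, 208.6]), 0.69)]
top spoke_end [(array([596.8, 113.7, 181.3]), 0.77)]
top wheel_centre [(array([608.1, 111.5,  99.1]), 0.57)]
top pawl_pin [(array([519.3,  84.2, 209.3]), 0.72)]
```

View pics/w3c.png

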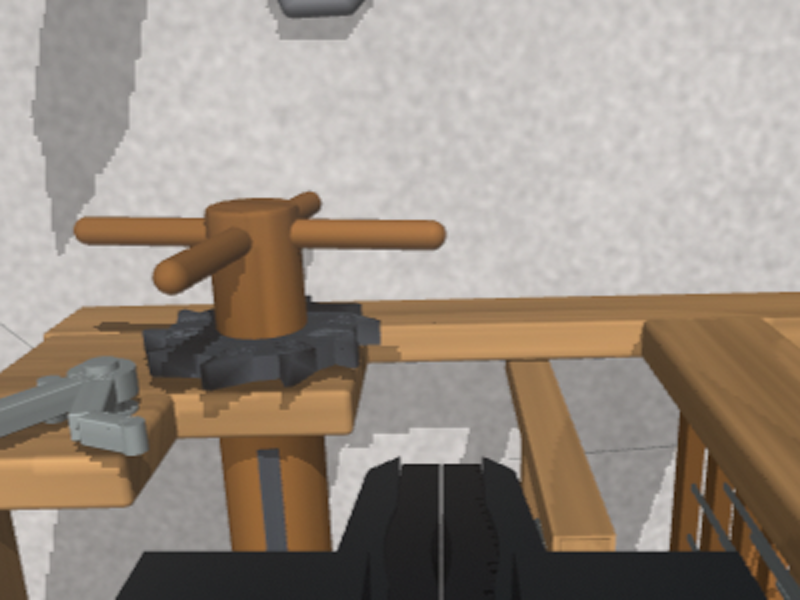

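Crop readings give full-image pixels: left end (138,175), right end (322,177), upper end (184,199) and lower end (258,161). The groove is near the top of the beam.

Run:
```python
from fit import *
np.set_printoptions(precision=3,suppress=True)
o=env.get_obs(); h=np.pi/2;print(o['ee_pos'],o['ft_force'])
for pos,rot in (((685.6,96.6,298.9),(2.217,2.217,.009)),(o['ee_pos'],o['ee_rot'])):
  print(fit([(184,199),(138,175),(322,177),(258,161)],[0,-h,h,2*h],pos,rot))
```

```text
[683.487  97.25  292.298] [ 0.415 -0.523 -0.707]
(array([610.355, 112.134,  98.36 ,  -0.17 ]), array([-1.164,  1.265,  1.001,  1.468,  1.256, -2.053, -1.295, -1.156,
        0.678, -0.433, -0.82 ]))
(array([607.363, 113.488,  96.074,  -0.16 ]), array([-1.402,  1.532,  0.253,  1.468,  2.542, -1.968, -0.928, -1.184,
       -0.818,  0.244, -1.963]))
```

>>> {"fn": "jog_arm", "kwargs": {
  "targets": [
    [1,0,5,0,0,0,0],
    [1,0,5,0,0,0,0],
    [0,0,2.9,0,0,0,0],
    [0,-2,0,0,0,0,0],
    [0,-2,0,0,0,0,0],
    [0,0,0,0,0,0,0]
  ]
}}

```text
t: 13.4
ee_pos: [642.9, 117.4, 163.7]
ee_rot: [-2.22, -2.222, 0.001]
ft_force: [0.7, -0.7, 0.4]
finger_gap: 0.005
gripper_force: 0.0
```

>>> {"fn": "jog_arm", "kwargs": {
  "targets": [
    [0,-1,0,0,0,0,0],
    [0,-0.8,0,0,0,0,0],
    [0,-0.5,0,0,0,0,0],
    [0,-0.4,0,0,0,0,0],
    [0,-0.2,0,0,0,0,0],
    [0,0,0,0,0,0,0]
  ]
}}

```text
t: 14.15
ee_pos: [614.9, 117.1, 163.9]
ee_rot: [2.22, 2.222, 0.001]
ft_force: [2.4, -0.5, -0.9]
finger_gap: 0.003
gripper_force: 1.1
```

>>> {"fn": "jog_arm", "kwargs": {
  "targets": [
    [0,1.5,0,0,0,0,0],
    [0,3,0,0,0,0,0],
    [0,2,-3,0,0,0,0],
    [-1,0,-5,0,0,0,0],
    [-1,0,-5,0,0,0,0],
    [0,0,0,0,0,0,0],
    [0,0,0,0,0,0,0],
    [0,0,0,0,0,0,0]
  ]
}}

```text
t: 15.15
ee_pos: [678.6, 97.4, 291.4]
ee_rot: [-2.218, -2.22, 0.004]
ft_force: [-0.9, -0.4, -0.3]
finger_gap: 0.003
gripper_force: 0.0
```

Run:
```python
from fit import *
np.set_printoptions(precision=1,suppress=True)
o=env.get_obs();print(o['t'],o['ee_pos'],o['ee_rot'])
im=save('wrist','w4'); cv2.imwrite('pics/w4c.png',cv2.resize(im[120:320,100:360,::-1],None,fx=3,fy=3,interpolation=cv2.INTER_CUBIC))
for c in('wrist','scene','top'):
  if c!='wrist': save(c,c[0]+'4')
  for n in('spoke_end','wheel_centre'):
    r=env.pinpoint(c,n); print(c,n,[(np.array(d['point']),round(d['conf'],2)) for d in r[:2]])
```

```text
15.15 [678.6  97.4 291.4] [-2.2 -2.2  0. ]
wrist spoke_end [(array([593.5, 111.2, 180.7]), 0.59), (array([516.6,  85.1, 212.4]), 0.33)]
wrist wheel_centre [(array([611.5, 113.5,  95.6]), 0.56), (array([704.4, 247.2,  -0.3]), 0.3)]
scene spoke_end [(array([594.1, 111.4, 178.8]), 0.82), (array([585. ,  64.2, 196.3]), 0.71)]
scene wheel_centre [(array([610.4, 111. , 102.1]), 0.9)]
top spoke_end [(array([595.5, 114.1, 178.5]), 0.56)]
top wheel_centre [(array([605.3, 111.7,  98.8]), 0.68)]
```

View pics/w4c.png

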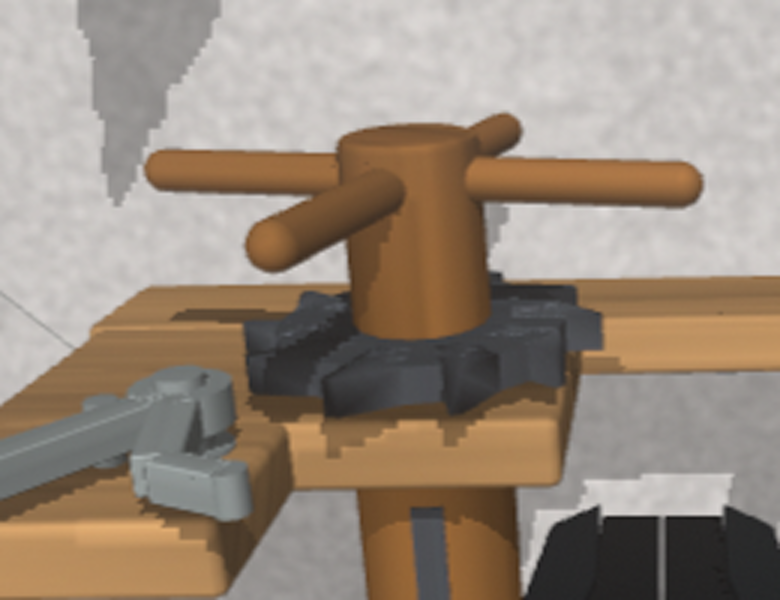

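Pixels here: upper end (189,202), left (149,176), right (334,182), lower (273,163). On the beam near row 288, the groove spans columns 237–248 and the beam spans 220–273.

Run:
```python
from fit import *
np.set_printoptions(precision=3,suppress=True)
h=np.pi/2;pos=np.array((678.6,97.4,291.4));rot=np.array((-2.218,-2.22,.004))
for y in(0.02,.045): print(fit([(189.3,202),(148.7,176),(334,181.7),(272.7,162.7)],[0,-h,h,2*h],pos,rot,y))
T=np.eye(4);T[:3,:3]=R.from_rotvec(rot).as_matrix();T[:3,3]=pos
W=T@np.array(env.camera_params('wrist')['hand_eye']);print(W)
K=np.array(env.camera_params('wrist')['K'])
# groove angle: bearing at row ~ 290, beam edges & groove
im=cv2.imread('pics/w4.png')
for r in (292,300,310,316): print(r,im[r,212:282].sum(1)//3)
```

```text
(array([610.842, 112.491,  99.14 ,  -0.216]), array([-1.122,  1.231,  1.636, -0.156,  1.263, -0.889, -2.227, -0.643,
        0.921, -0.255, -0.43 ]))
(array([610.806, 112.489,  99.143,  -0.22 ]), array([-1.498,  1.881,  2.154,  2.045,  1.095, -3.314, -2.018, -1.078,
        0.903, -0.255, -0.429]))
[[  1.      0.002  -0.004 678.523]
 [  0.001  -0.949  -0.316 180.989]
 [ -0.004   0.316  -0.949 437.52 ]
 [  0.      0.      0.      1.   ]]
292 [145 149 152 154 155 155 154 129  68  71  72  73  74  75  75  77  76  79
  79  79  79  79  79  79  76  67  65  65  64  65  64  65  67  65  65  65
  68  74  73  72  73  82  89  74  73  71  66  65  63  61  60  58  59  58
  56  55  53  52  49  48 100 146 146 148 149 151 173 202 200 199]
300 [146 148 148 148 148 147 146 137 105  70  77  82  84  87  90  92  94  96
  97  99 100 101 102 103 103  98  82  81  80  81  81  81  82  83  82  81
  91 100 101 100 100  99  98  97  95  93  91  91  89  87  84  82  81  80
  79  75  72  64  52  48  69 113 140 141 163 190 190 192 193 158]
310 [147 148 148 148 148 148 146 144 138 109  74  79  82  84  86  89  92  94
  95  97  99  99 101 102 102 101  94  82  80  80  79  80  80  81  81  82
  77  86 101 101  99  99  98  97  96  94  92  91  90  87  85  83  82  80
  79  77  75  70  66  63  58 112 175 195 192 154  58  39  40  39]
316 [144 146 147 147 147 145 142 140 141 128  92  75  81  83  85  88  90  92
  94  97  98  99 101 101 102 102 100  89  81  80  79  81  80  79  82  81
  80  81  89 101 100  99  99  98  97  95  93  92  90  88  86  83  83  79
  79  77  75  71  67  63  61  88 149 150  37  40  40  38  39  38]
```

The spoke fit gives the wheel at about 0.06 rad, and the groove position in the beam gives about 0.07. That is in the middle of the drop-home band. Next I'll move to the weaver's side of the pin.

>>> {"fn": "jog_arm", "kwargs": {
  "targets": [
    [-0.1,-5.1,0,0,0,0,0],
    [-0.1,-5.1,0,0,0,0,0],
    [-0.1,-5.1,0,0,0,0,0],
    [-0.1,-5.1,0,0,0,0,0],
    [0,0,0,0,0,0,0],
    [0,0,4,0,0,0,0],
    [0,0,4,0,0,0,0],
    [0,0,1.8,0,0,0,0],
    [0,0,0,0,0,0,0]
  ]
}}

```text
t: 16.73
ee_pos: [475.6, 92.9, 194.5]
ee_rot: [-2.22, -2.221, 0.003]
ft_force: [0.4, -0.4, 0.4]
finger_gap: 0.005
gripper_force: 0.0
```

>>> {"fn": "jog_arm", "kwargs": {
  "targets": [
    [0,1,0,0,0,0,0],
    [0,1,0,0,0,0,0],
    [0,0.8,0,0,0,0,0],
    [0,0.8,0,0,0,0,0],
    [0,0.8,0,0,0,0,0],
    [0,0.8,0,0,0,0,0],
    [0,0.8,0,0,0,0,0],
    [0,0.8,0,0,0,0,0],
    [0,0.8,0,0,0,0,0],
    [0,0,0,0,0,0,0]
  ]
}}

```text
t: 17.98
ee_pos: [552.1, 93.0, 195.7]
ee_rot: [2.221, 2.222, 0.0]
ft_force: [-0.4, -0.6, -0.4]
finger_gap: 0.005
gripper_force: 0.0
```

>>> {"fn": "jog_arm", "kwargs": {
  "targets": [
    [0,0.8,0,0,0,0,0],
    [0,0.8,0,0,0,0,0],
    [0,0,0,0,0,0,0],
    [0,-2,0,0,0,0,0],
    [0,-3,-1,0,0,0,0],
    [0,-3,-5,0,0,0,0],
    [0,0,-5,0,0,0,0],
    [0,0,0,0,0,0,0],
    [0,0,0,0,0,0,0]
  ]
}}

```text
t: 19.1
ee_pos: [487.3, 93.1, 305.2]
ee_rot: [-2.22, -2.222, 0.0]
ft_force: [0.2, -0.1, -0.9]
finger_gap: 0.006
gripper_force: 0.0
```

Run:
```python
from fit import *
np.set_printoptions(precision=1,suppress=True)
o=env.get_obs();print(o['t'],o['ee_pos'],o['ee_rot'])
im=save('wrist','w5'); cv2.imwrite('pics/w5c.png',cv2.resize(im[60:360,240:640,::-1],None,fx=2,fy=2,interpolation=cv2.INTER_CUBIC))
for c in('wrist','scene','top'):
  if c!='wrist': save(c,c[0]+'5')
  for n in('spoke_end','wheel_centre','pawl_pin','pawl_nose'):
    r=env.pinpoint(c,n); print(c,n,[(np.array(d['point']),round(d['conf'],2)) for d in r[:2]])
```

```text
19.1 [487.3  93.1 305.2] [-2.2 -2.2  0. ]
wrist spoke_end [(array([593.8, 112.7, 177.9]), 0.92)]
wrist wheel_centre [(array([610. , 116.2,  98.6]), 0.87)]
wrist pawl_pin [(array([600.5,  86.6, 210.9]), 0.86)]
wrist pawl_nose [(array([617.9,  64.8, 140.5]), 0.9)]
scene spoke_end [(array([593.7, 111.1, 178.6]), 0.68)]
scene wheel_centre [(array([611. , 112.3,  97.5]), 0.71)]
scene pawl_pin [(array([600.3,  85.8, 210. ]), 0.91)]
scene pawl_nose [(array([615.1,  67.8, 143.6]), 0.6)]
top spoke_end [(array([593.9, 112.6, 180.8]), 0.9)]
top wheel_centre [(array([607.2, 112.8, 100.8]), 0.86)]
top pawl_pin [(array([599. ,  87. , 208.5]), 0.95)]
top pawl_nose [(array([611.6,  64. , 141.9]), 0.74)]
```

View pics/w5c.png

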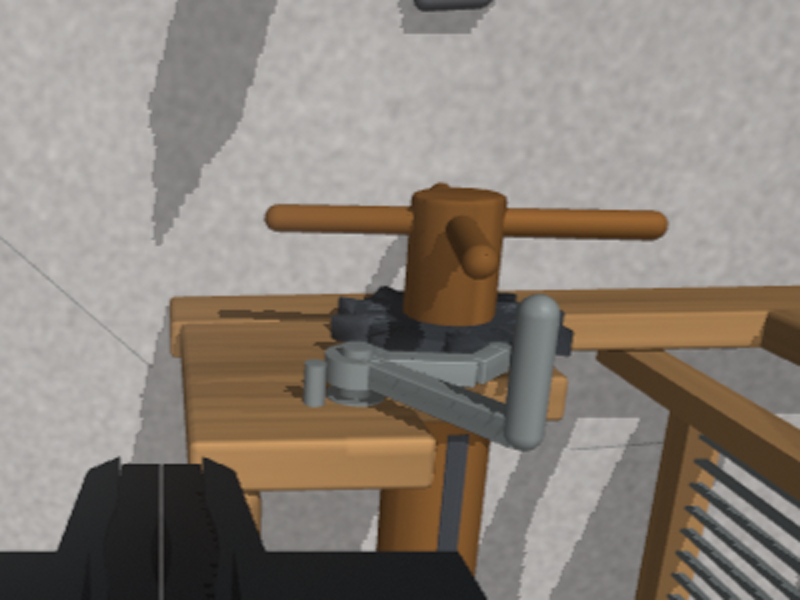

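The last picture shows the pawl down in the teeth, with its pin at crop (535,370). Its pin and nose positions match the seated ones, the groove is at the top of the beam, and the arm is clear of everything.

```bash
python3 -c "
from rig import env
print(env.finish_job())"
```

```text
the job is handed in; nothing more can be done
None
```

I laid the pawl back, pushed the wheel back one notch in two gentle pushes, and tipped the pawl down so it sits in the teeth; the groove is on top to within about 0.07 rad (4°), the arm touches nothing, and I handed the job in at about 20 s (no verdict was shown).

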